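# Load the screw tins into the spring-lift dispenser

### The arm

A 7-joint arm with a two-finger parallel gripper is mounted at the origin on the work surface. World frame = base frame: x ahead of the robot, y to its left, z up, the work surface at z = 0. Lengths are in m, angles in rad, forces in N, time in s.
With the tool pointing down it reaches from about 0.425 to 1.025 m from the base axis. Payload 9.4 kg.
Tool frame: the origin (TCP) lies on the centre line of the jaws, within the pads' length; the fingertips stand 11 mm ahead of it and the grasp point (between the pads) lies 8 mm behind it (bot.tcp_to_tips is the distance from the TCP to the fingertips, in m); z points along the fingers, y is the line along which they close (so a half turn about z gives the same grasp; the last joint's range is limited). The gripper opens to 85 mm and grips with 20 to 120 N. Pads are 22 mm wide; open, the fingers measure 114 mm over their backs; the gripper's body (76 mm by 85 mm) begins 54 mm behind the grasp point. The pads swing forward as they close: fully open they stand 13 mm farther back than shut.
Start: joints at [-1.298, 0.599, -0.003, 1.599, 0.002, 0.943, -0.08], TCP at [0.248, 0.681, 0.242] pointing down, gripper open.
Joint ranges: [-2.57, 2.57], [-0.35, 1.97], [-1.29, 1.29], [0.11, 2.56], [-1.05, 4.19], [0.11, 1.86], [-2.63, 2.63]. Speed limits (rad/s): [2.22, 2.22, 3.01, 3.01, 3.14, 3.14, 3.14].

### API

Orientations are given as a rotation vector (axis times angle).
In Python, from plant import bot gives the robot as it stands.
- The arm moves only by the shell command python3 drive.py, which reads ROWS from standard input. ROWS is a JSON list of rows, 1 to 10 of them, each of 7 numbers: the opening from 0.0 (shut) to 1.0 (fully open), then dx, dy, dz in units of 50 mm, then a rotation vector rx, ry, rz in units of 0.05 rad; each row shifts and turns the commanded pose from where the row before left it, along the tool's axes as they then stand; what a row does not reach is not made up. A row lasts 1/12 s, in which the tool goes at most 0.0417 m and 0.125 rad, less where a joint would pass 70% of its speed; a pose out of reach is approached as far as the arm can. The fingers move at their own pace and stop on an object; the grip force is fixed at half the most. Time passes only in rows, so rows that do not move let the fingers close. It prints the time, the measured TCP pose, the force, the opening and the grip force at its end. Input that does not fit is refused with a message, and nothing moves.
- bot.get_state(): the state, without advancing time (a new reading comes with each control period).
- bot.read_camera(name): name is "scene" or "top"; returns the picture (384x512x3 uint8, red, green, blue); there is no depth.
- bot.camera_info(name): a dict with "intrinsics" (3x3 intrinsics, pixels), "extrinsics" (4x4, takes a point from world to camera coordinates). Camera axes: x right, y down, z forward; pixel columns grow to the right and rows downward; lengths in m; the calibration is good to about 2 mm. A picture is of the moment at which its call begins. camera_info takes no time and is no camera call.
- bot.finish_job(): hands the job in; it is judged then, once.
The state is a dict: "time_s": time; "joints": joint angles; "qd": joint speeds; "tau": joint torques, N m; "tcp_pos": TCP position; "ee_rot": TCP orientation; "ft_force": force on the tool from outside, world axes, zero at the start; "wrist_torque": the same for the moment, N m; "gripper_width": opening from 0.0 (shut) to 1.0 (fully open); "grasp_force": force on a finger pad.
Only numpy, scipy, OpenCV 4.12 (cv2) and the standard library are available. Lean on these libraries where they do the work, as an engineer would, in place of code of your own. Each camera call takes 0.05 s, during which the arm holds its last target. There are 200 camera calls.

### The job

Take the wooden cap off the spring-lift dispenser and set it down on the bench. Stack every screw tin from the parts box flat between the dispenser's rods, pushing the pile down against the spring so that it stays low enough for the cap, then put the cap back so that its flange sits fully home on all four rods. Leave the other things on the bench where they are.

Things in the scene. Friction and masses are not known exactly. Their poses are not given: they have to be found in the camera images.
- dispenser: spring-lift dispenser, fixed to the bench: grey square base 110 x 110 x 15 mm with four upright steel rods, 8 mm thick, at x = +-24 mm, y = +-24 mm of its frame (40 mm clear between neighbours, all four sides). Rods end flat 170 mm above the bench; a 59.9 mm circle fits between them. Origin: centre of the base's underside; z up, the well's axis
- platform (a joint): how far the platform (54 mm disc between the rods) has sunk, m: at 0 its top is 158 mm above the dispenser's origin, 12 mm below the rod tops; travel 0.130. Spring 2 N plus 50 N per m, and a felt brake of 4.2 N: a tin's weight does not sink it; a push of 5 to 10 N does, and a pile pushed to just below the rod tops stays. Pushed far deeper, it rises part of the way when let go
- platform_top (a point): centre of the platform's upper face, moves with it; z up
- cap: turned wooden cap: below, a round plug 56 mm in diameter, 8 mm deep, tapering to 53 mm at the bottom; above it a flange 84 mm in diameter, 6 mm thick; on top a plain knob 24 mm in diameter, 26 mm tall. 40 mm tall in all, 120 g. Origin: centre of the plug's underside, z up along the knob. Starts seated: plug between the rods, flange on their tops (origin 162 mm above the dispenser's)
- partsbox: open grey plastic parts box, fixed, 200 mm (its x) by 300 mm (its y), outer and dividing walls 4 mm thick, all only 12 mm high above the bench, floor 4 mm thick; 2 by 3 compartments about 96 x 97 mm, centres at x = +-49 mm, y = -98, 0, +98 mm. Its lid lies folded back flat at +x, 6 mm thick, to x = 217 mm. Origin: centre of the underside
- tin0: closed flat round screw tin, aluminium, 56 mm in diameter, 20 mm tall, about 100 g, starts flat in a compartment of the parts box (its underside 4 mm above the bench). Origin: centre of the underside, z up. All tins are alike; four to six are present
- tin1: closed flat round screw tin, aluminium, 56 mm in diameter, 20 mm tall, about 100 g, starts flat in a compartment of the parts box (its underside 4 mm above the bench). Origin: centre of the underside, z up. All tins are alike; four to six are present
- tin2: closed flat round screw tin, aluminium, 56 mm in diameter, 20 mm tall, about 100 g, starts flat in a compartment of the parts box (its underside 4 mm above the bench). Origin: centre of the underside, z up. All tins are alike; four to six are present
- tin3: closed flat round screw tin, aluminium, 56 mm in diameter, 20 mm tall, about 100 g, starts flat in a compartment of the parts box (its underside 4 mm above the bench). Origin: centre of the underside, z up. All tins are alike; four to six are present
- tin4: closed flat round screw tin, aluminium, 56 mm in diameter, 20 mm tall, about 100 g, starts flat in a compartment of the parts box (its underside 4 mm above the bench). Origin: centre of the underside, z up. All tins are alike; four to six are present
- tin5: closed flat round screw tin, aluminium, 56 mm in diameter, 20 mm tall, about 100 g, starts flat in a compartment of the parts box (its underside 4 mm above the bench). Origin: centre of the underside, z up. All tins are alike; four to six are present
- screwdriver: red-handled screwdriver lying on the bench; leave alone
- pliers: needle-nose pliers lying flat, 10 mm high, about 180 mm long; leave alone. Origin near the pivot, on the bench
- saucer: ceramic saucer of screws, 124 mm in diameter, 18 mm tall; leave alone. Origin: centre of the underside
- reel: reel of copper wire 80 mm in diameter, 50 mm tall, standing on its flange; no tin; leave alone. Origin: centre of the underside
- meter: black test meter lying flat, 75 x 150 x 43 mm; leave alone. Origin: centre of the underside

How it is judged:
On the way, in this order (a step that is already met when the one before it is completed fails the run):
1. the cap is off the dispenser, down on the bench (horizontal distance between cap and dispenser above 0.085 m and height (world z) of cap below 0.06 m and contact force between the fingers and cap below 0.3 N), for 0.2 s.
2. every tin present lies flat between the rods, released and pushed down at least 5 mm below the rod tops, with the cap still off (horizontal distance between each of tin0, tin1, tin2, tin3, tin4, tin5 and dispenser below 0.008 m and z of each of tin0, tin1, tin2, tin3, tin4, tin5 in the frame of dispenser below 0.145 m and angle between each of tin0, tin1, tin2, tin3, tin4, tin5's own z axis and vertical below 0.1 rad and contact force between the fingers and tin0 below 0.3 N and contact force between the fingers and tin1 below 0.3 N and contact force between the fingers and tin2 below 0.3 N and contact force between the fingers and tin3 below 0.3 N and contact force between the fingers and tin4 below 0.3 N and contact force between the fingers and tin5 below 0.3 N and horizontal distance between cap and dispenser above 0.085 m), for 0.3 s.
At the end, for the whole second after the job is handed in: every tin present is in the pile, within 8 mm of the dispenser's axis, tilted less than 0.1 rad, its top at least 5 mm below the rod tops; the cap's plug is between the rods, within 7 mm of the axis, tilted less than 0.06 rad, its flange within 2.5 mm of the rod tops; all at rest (horizontal distance between each of tin0, tin1, tin2, tin3, tin4, tin5 and dispenser below 0.008 m and z of each of tin0, tin1, tin2, tin3, tin4, tin5 in the frame of dispenser below 0.145 m and angle between each of tin0, tin1, tin2, tin3, tin4, tin5's own z axis and vertical below 0.1 rad and horizontal distance between cap and dispenser below 0.007 m and z of cap in the frame of dispenser below 0.1645 m and angle between cap's own z axis and vertical below 0.06 rad and linear speed of each of cap, tin0, tin1, tin2, tin3, tin4, tin5 below 0.02 m/s); the robot touches nothing.
It fails at once if one of the other things on the bench is shoved more than 40 mm (distance of any of screwdriver, pliers, saucer, reel, meter from where it was at the start of the episode above 0.04 m).
Of tin0, tin1, tin2, tin3, tin4, tin5 only 4 to 6 are there at a start; the rules pass over those that are not, and their reading is None.
At some moment in a run one of tin0, tin1, tin2, tin3, tin4, tin5 may be knocked a few centimetres aside while the robot is not near it.
Once in a run the grip may slacken for a moment while it holds something.
It also fails if it takes over 210 s, if anything falls off the work surface, if the arm or the gripper's body presses on something with over 40 N, if the wrist force passes 120 N, or if a joint passes its speed limit or range.

## Working session

There is one attempt and no reset: what is moved stays moved. The work goes in short steps, Python scripts to look and compute and a shell command to move; the robot and the scene stay as the last step left them, time stands still between calls to the robot, and variables do not carry over. Pictures are saved under pics/ and viewed, at most 14 in all, crops included, and the job is handed in when it is done.

```bash
ls; mkdir -p pics
python3 - <<'E'
from plant import bot
import cv2
s=bot.get_state(); print({k:s[k] for k in('time_s','tcp_pos','ee_rot','gripper_width','ft_force')})
for n in('scene','top'):
    im=bot.read_camera(n); cv2.imwrite(f'pics/{n}0.png',im[...,::-1]); c=bot.camera_info(n); print(n,c['intrinsics'],c['extrinsics'])
E
```

```text
drive.py
pics
plant.py
  5 drive.py
  3 plant.py
  8 total
{'time_s': 0.0, 'tcp_pos': array([0.24832711, 0.68066811, 0.24141892]), 'ee_rot': array([-5.46581000e-01, -3.09354019e+00,  2.39833677e-03]), 'gripper_width': 0.9987386393710859, 'ft_force': array([ 0.88468977, -0.41589319, -0.14447889])}
scene [[400.60494034   0.         257.69986014]
 [  0.         400.60494034 201.3937649 ]
 [  0.           0.           1.        ]] [[-0.11710783  0.99311218 -0.00373508  0.15907001]
 [ 0.787678    0.09059112 -0.60939037 -0.42777816]
 [-0.60485464 -0.07430642 -0.79286154  1.49371814]
 [ 0.          0.          0.          1.        ]]
top [[378.87075268   0.         257.91832826]
 [  0.         378.87075268 187.77007742]
 [  0.           0.           1.        ]] [[-0.0153377  -0.99975332  0.01606401 -0.10183718]
 [-0.99557816  0.01378061 -0.09292055  0.62962783]
 [ 0.09267626 -0.01741817 -0.99554393  1.04836918]
 [ 0.          0.          0.          1.        ]]
```

View pics/scene0.png

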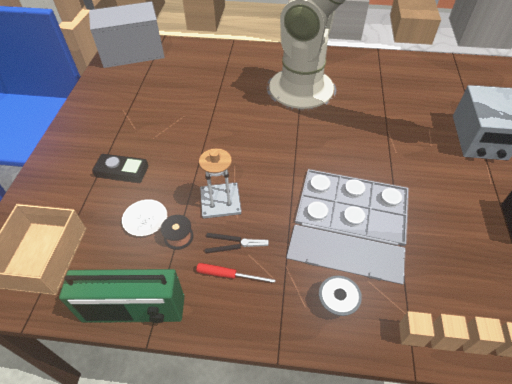

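View pics/top0.png

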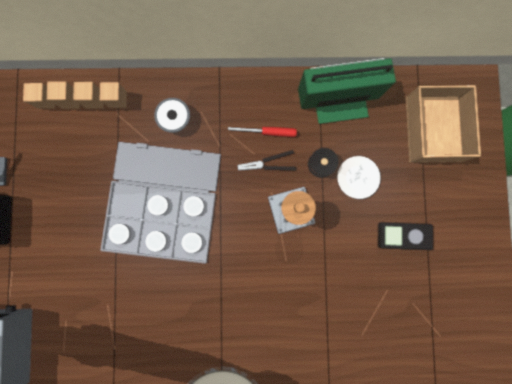

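```bash
cat > h.py <<'E'
from plant import bot
import numpy as np, cv2
from scipy.spatial.transform import Rotation as R
def grab(n,save=None):
    im=bot.read_camera(n)
    if save: cv2.imwrite(f'pics/{save}.png',im[...,::-1])
    return im
def hsv(im): return cv2.cvtColor(im,cv2.COLOR_RGB2HSV)
def plane(n,px,z):
    c=bot.camera_info(n);K,E=c['intrinsics'],c['extrinsics']
    px=np.atleast_2d(px).astype(float)
    d=np.c_[px,np.ones(len(px))]@np.linalg.inv(K).T@E[:3,:3]
    o=-E[:3,:3].T@E[:3,3]
    return o+d*((z-o[2])/d[:,2])[:,None]
def proj(n,p):
    c=bot.camera_info(n);q=c['extrinsics'][:3]@np.r_[p,1];q=c['intrinsics']@q;return q[:2]/q[2]
def blobs(mask,amin,amax):
    cs,_=cv2.findContours(mask.astype(np.uint8),cv2.RETR_EXTERNAL,cv2.CHAIN_APPROX_NONE)
    return [c[:,0] for c in cs if amin<cv2.contourArea(c)<amax]
def go(x,y,z,yaw=None):
    """tool-axis shift from measured pose to target tcp; yaw = direction of tool y (closing line)"""
    s=bot.get_state();r=R.from_rotvec(s['ee_rot']);M=r.as_matrix()
    a=0
    cur=np.arctan2(M[1,1],M[0,1])
    if yaw is not None: a=(cur-yaw+np.pi/2)%np.pi-np.pi/2   # turn about tool z (down)
    print('shift tool',np.round(M.T@(np.array([x,y,z])-s['tcp_pos']),4),'turn z',round(a,3),'tcp',np.round(s['tcp_pos'],4),'yaw',round(cur,3),'tilt',np.round(M[2],3),'q7',round(s['joints'][6],2))
E
python3 - <<'E'
from h import *
print(bot.tcp_to_tips)
for n in('top','scene'):
    h=hsv(grab(n)); im=h
    x0,x1,y0,y1=(100,222,185,262) if n=='top' else (296,410,170,240)
    m=(h[...,2]>200)&(h[...,1]<40); w=np.zeros_like(m); w[y0:y1,x0:x1]=1
    for c in blobs(m&w,60,2000):
        e=cv2.fitEllipse(c); print(n,'tin',np.round(e[0],1),np.round(e[1],1),cv2.contourArea(c),plane(n,e[0],.024)[0].round(4))
    x0,x1,y0,y1=(265,330,180,240) if n=='top' else (190,245,145,180)
    w[:]=0;w[y0:y1,x0:x1]=1
    o=(h[...,0]<22)&(h[...,1]>100)&(h[...,2]>130)
    for c in blobs(o&w,60,4000):
        p=plane(n,c,.176)[:,:2].astype(np.float32); (cx,cy),r=cv2.minEnclosingCircle(p); print(n,'cap',cx,cy,r,p.min(0),p.max(0))
    if n=='scene': w[:]=0;w[183:220,195:245]=1
    g=(h[...,1]<70)&(h[...,2]>90)
    for c in blobs(g&w,150,4000):
        p=plane(n,c,.015)[:,:2].astype(np.float32); print(n,'base',cv2.minAreaRect(p))
E
```

```text
0.011
top tin [190.7 242.1] [20. 20.] 311.5 [0.4775 0.0805 0.024 ]
top tin [154.7 240.7] [19.9 20.5] 316.5 [0.4831 0.1817 0.024 ]
top tin [118.  233.4] [19.6 20.4] 312.5 [0.505  0.2847 0.024 ]
top tin [192.5 205.7] [19.4 20.1] 303.5 [0.5801 0.0755 0.024 ]
top tin [156.6 204.5] [19.5 20.3] 308.5 [0.5851 0.1774 0.024 ]
top cap 0.565872848033905 -0.20737363398075104 0.0429195873439312 [ 0.5265642  -0.24804898] [ 0.6028473  -0.16660142]
top base ((0.5650379061698914, -0.2058485895395279), (0.11390303075313568, 0.11453066021203995), 14.900337219238281)
scene tin [331.5 235.8] [ 7.9 45.7] 156.5 [0.6643 0.1157 0.024 ]
scene tin [383.5 223.2] [24.8 38.5] 651.5 [0.6074 0.2556 0.024 ]
scene tin [349.1 218. ] [28.  40.1] 784.0 [0.6006 0.1634 0.024 ]
scene tin [314.9 211.9] [28.5 36.6] 754.5 [0.5907 0.0696 0.024 ]
scene tin [387.3 198.8] [25.8 38. ] 687.5 [0.5208 0.2725 0.024 ]
scene tin [353.2 192.1] [26.3 37.5] 702.0 [0.5072 0.177  0.024 ]
scene tin [321.  185.3] [24.2 33.4] 502.5 [0.4923 0.0842 0.024 ]
scene cap 0.5725106596946716 -0.19909584522247314 0.09396907687187195 [ 0.50577754 -0.27819088] [ 0.6382177  -0.12000082]
scene base ((0.5672758221626282, -0.20336811244487762), (0.12646323442459106, 0.11348336935043335), 14.390636444091797)
```

Run:
```python
from h import *
n='scene'
im=grab(n); h=hsv(im)
w=np.zeros(h.shape[:2],bool)
w[165:235,296:410]=1
m=(h[...,2]>225)&(h[...,1]<25)&w
print('th')
for c in blobs(m,60,2000):
    e=cv2.fitEllipse(c); print('tin',np.round(e[0],1),np.round(e[1],1),plane(n,e[0],.024)[0].round(4))
# knob/cap crop
cv2.imwrite('pics/crop1.png',cv2.resize(im[140:230,180:260,::-1],None,fx=6,fy=6,interpolation=cv2.INTER_CUBIC))
for z,p in((.202,(.566,-.206)),(.176,(.566,-.206)),(.015,(.566,-.206))): print(z,proj('scene',(*p,z)),proj('top',(*p,z)))
go(.566,-.206,.30,.256); go(.566,-.206,.30,.256+np.pi/2)
```

```text
th
tin [354.4 214.1] [15.5 20.4] [0.5859 0.1782 0.024 ]
tin [317.5 209.2] [15.6 19.6] [0.5806 0.0764 0.024 ]
tin [391.7 195.3] [14.3 19.8] [0.5065 0.2859 0.024 ]
tin [355.1 186.5] [13.2 19.7] [0.4853 0.1829 0.024 ]
tin [320.3 181.8] [14.  18.8] [0.4789 0.0819 0.024 ]
0.202 [212.90437248 152.15551878] [299.30531561 206.44360077]
0.176 [213.84128602 159.32329066] [297.98212115 206.90849577]
0.015 [218.89805659 198.00965431] [291.18859506 209.29535309]
shift tool [-0.6023 -0.7244 -0.0575] turn z 0.965 tcp [0.2484 0.6809 0.2418] yaw 1.221 tilt [-0.    -0.001 -1.   ] q7 -0.08
shift tool [-0.6023 -0.7244 -0.0575] turn z -0.606 tcp [0.2484 0.6809 0.2418] yaw 1.221 tilt [-0.    -0.001 -1.   ] q7 -0.08
```
View pics/crop1.png

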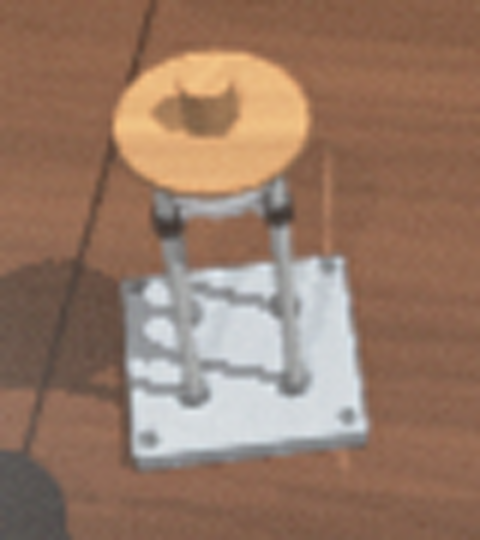

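Units first: shifts go in units of 50 mm and turns go in units of 0.05 rad. So -0.01 m is -0.2, -0.101 rad is -2.02.

```bash
echo '[[1,0,0,-0.2,0,0,-2.02],[1,0,0,-0.2,0,0,-2.02],[1,0,0,-0.2,0,0,-2.02],[1,0,0,-0.2,0,0,-2.02],[1,0,0,-0.2,0,0,-2.02],[1,0,0,-0.2,0,0,-2.02],[1,0,0,0,0,0,0]]' | python3 drive.py
```

Run:
```python
from h import *
go(.5665,-.205,.30,.256)
```

```text
time_s: 0.83
tcp_pos: [0.2489, 0.6818, 0.3043]
ee_rot: [-0.408, 3.114, 0.004]
ft_force: [0.6, 0.2, 0.6]
gripper_width: 1.004
grasp_force: 0.0
shift tool [-0.0787 -0.9387  0.002 ] turn z -1.566 tcp [0.2489 0.6818 0.3043] yaw 1.831 tilt [-0.001  0.003 -1.   ] q7 0.44
```

```bash
echo '[[1,-0.068,-0.816,0,0,0,0],[1,-0.068,-0.816,0,0,0,0],[1,-0.068,-0.816,0,0,0,0],[1,-0.068,-0.816,0,0,0,0],[1,-0.068,-0.816,0,0,0,0],[1,-0.068,-0.816,0,0,0,0],[1,-0.068,-0.816,0,0,0,0],[1,-0.068,-0.816,0,0,0,0],[1,-0.068,-0.816,0,0,0,0],[1,-0.068,-0.816,0,0,0,0]]' | python3 drive.py ; echo '[[1,-0.068,-0.816,0,0,0,0],[1,-0.068,-0.816,0,0,0,0],[1,-0.068,-0.816,0,0,0,0],[1,-0.068,-0.816,0,0,0,0],[1,-0.068,-0.816,0,0,0,0],[1,-0.068,-0.816,0,0,0,0],[1,-0.068,-0.816,0,0,0,0],[1,-0.068,-0.816,0,0,0,0],[1,-0.068,-0.816,0,0,0,0],[1,0,0,0,0,0,0]]' | python3 drive.py
python3 - <<'E'
from h import *
go(.5665,-.205,.30,.256+np.pi/2)
E
```

```text
time_s: 1.67
tcp_pos: [0.3849, 0.2929, 0.302]
ee_rot: [0.395, -3.117, -0.0]
ft_force: [1.1, -0.0, 0.1]
gripper_width: 1.0
grasp_force: 0.0
time_s: 2.5
tcp_pos: [0.5089, -0.0605, 0.3021]
ee_rot: [-0.381, 3.117, -0.005]
ft_force: [0.5, -0.2, -0.0]
gripper_width: 0.997
grasp_force: 0.0
shift tool [-0.0211 -0.1541  0.0026] turn z -0.013 tcp [ 0.5089 -0.0605  0.3021] yaw 1.814 tilt [-0.001 -0.003 -1.   ] q7 1.84
```

```bash
echo '[[1,-0.106,-0.77,0,0,0,0],[1,-0.106,-0.77,0,0,0,0],[1,-0.106,-0.77,0,0,0,-0.26],[1,-0.106,-0.77,0,0,0,0],[1,0,0,0,0,0,0],[1,0,0,0,0,0,0]]' | python3 drive.py
python3 - <<'E'
from h import *
go(.5665,-.205,.193,.256+np.pi/2)
im=grab('scene')
cv2.imwrite('pics/crop2.png',cv2.resize(im[80:240,150:290,::-1],None,fx=3.5,fy=3.5,interpolation=cv2.INTER_CUBIC))
E
```

```text
time_s: 3.0
tcp_pos: [0.5673, -0.198, 0.3013]
ee_rot: [0.411, -3.114, 0.001]
ft_force: [-0.4, 0.1, -0.3]
gripper_width: 1.001
grasp_force: 0.0
shift tool [ 0.0025 -0.0065  0.1083] turn z 0.006 tcp [ 0.5673 -0.198   0.3013] yaw 1.833 tilt [ 0.001 -0.    -1.   ] q7 2.12
```

View pics/crop2.png

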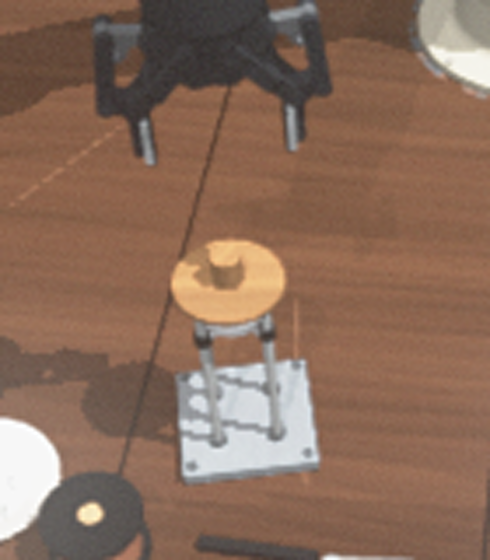

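```bash
echo '[[1,0.05,-0.13,0.4,0,0,0],[1,0,0,0.6,0,0,0],[1,0,0,0.6,0,0,0],[1,0,0,0.4,0,0,0],[1,0,0,0.16,0,0,0],[1,0,0,0,0,0,0]]' | python3 drive.py ; echo '[[0,0,0,0,0,0,0],[0,0,0,0,0,0,0],[0,0,0,0,0,0,0],[0,0,0,0,0,0,0],[0,0,0,0,0,0,0],[0,0,0,0,0,0,0],[0,0,0,0,0,0,0],[0,0,0,0,0,0,0]]' | python3 drive.py
python3 - <<'E'
from h import *
go(.5665,-.205,.3,.256+np.pi/2)
E
```

```text
time_s: 3.55
tcp_pos: [0.5657, -0.201, 0.1926]
ee_rot: [0.422, -3.11, -0.003]
ft_force: [0.1, 0.3, 0.2]
gripper_width: 1.001
grasp_force: 0.0
time_s: 4.22
tcp_pos: [0.5672, -0.2029, 0.1955]
ee_rot: [-0.421, 3.112, -0.001]
ft_force: [-1.4, 0.2, 7.6]
gripper_width: 0.252
grasp_force: 58.4
shift tool [ 0.001  -0.0019 -0.1045] turn z 0.013 tcp [ 0.5672 -0.2029  0.1955] yaw 1.84 tilt [-0.001 -0.001 -1.   ] q7 2.15
```

Scaled: -0.02 m is -0.4, -0.01 m is -0.2.

```bash
echo '[[0,0,0,-0.2,0,0,0],[0,0,0,-0.4,0,0,0],[0,0,0,-0.4,0,0,0],[0,0,0,-0.4,0,0,0],[0,0,0,-0.2,0,0,0],[0,0,0,0,0,0,0],[0,0,0,0,0,0,0]]' | python3 drive.py
python3 - <<'E'
from h import *
go(.46,-.08,.10,.256+np.pi/2)
im=grab('top','t1')
cv2.imwrite('pics/crop3.png',cv2.resize(im[160:260,240:360,::-1],None,fx=5,fy=5,interpolation=cv2.INTER_CUBIC))
E
```

```text
time_s: 4.8
tcp_pos: [0.5667, -0.2027, 0.2745]
ee_rot: [-0.422, 3.112, -0.0]
ft_force: [0.0, -0.1, -1.5]
gripper_width: 0.255
grasp_force: 58.8
shift tool [0.0703 0.1467 0.1744] turn z 0.013 tcp [ 0.5667 -0.2027  0.2745] yaw 1.84 tilt [-0.001 -0.    -1.   ] q7 2.14
```

Scaled: 0.0293 m is 0.586, 0.014 m is 0.28.

```bash
echo '[[0,0.28,0.586,0,0,0,0],[0,0.28,0.586,0,0,0,0],[0,0.28,0.586,0,0,0,0],[0,0.28,0.586,0,0,0,0],[0,0.28,0.586,0,0,0,0],[0,0,0,0.8,0,0,0],[0,0,0,0.8,0,0,0],[0,0,0,0.8,0,0,0],[0,0,0,0.8,0,0,0],[0,0,0,0.8,0,0,0]]' | python3 drive.py
python3 - <<'E'
from h import *
go(.46,-.08,.0335,.256+np.pi/2)
E
```

```text
time_s: 5.68
tcp_pos: [0.4595, -0.0799, 0.0722]
ee_rot: [0.422, -3.113, -0.0]
ft_force: [1.5, 0.1, -1.6]
gripper_width: 0.258
grasp_force: 59.1
shift tool [-0.0004 -0.0002  0.0387] turn z 0.014 tcp [ 0.4595 -0.0799  0.0722] yaw 1.84 tilt [ 0.  0. -1.] q7 1.95
```

Scaled: 0.015 m is 0.3, 0.013 m is 0.26.

```bash
echo '[[0,0,0,0.3,0,0,0],[0,0,0,0.26,0,0,0],[0,0,0,0.16,0,0,0],[0,0,0,0.04,0,0,0],[0,0,0,0,0,0,0]]' | python3 drive.py; echo '[[1,0,0,0,0,0,0],[1,0,0,0,0,0,0],[1,0,0,0,0,0,0],[1,0,0,0,0,0,0],[1,0,0,0,0,0,0],[1,0,0,-0.4,0,0,0],[1,0,0,-0.8,0,0,0],[1,0,0,-0.8,0,0,0],[1,0,0,-0.8,0,0,0],[1,0,0,-0.4,0,0,0]]' | python3 drive.py;  python3 - <<'E'
from h import *
im=grab('top','t2')
h=hsv(im)
o=(h[...,0]<22)&(h[...,1]>100)&(h[...,2]>130)
go(.5792,.077,.15,.256+np.pi/2)
cv2.imwrite('pics/crop4.png',cv2.resize(im[160:280,200:350,::-1],None,fx=5,fy=5,interpolation=cv2.INTER_CUBIC))
E
```

```text
time_s: 6.1
tcp_pos: [0.4598, -0.0801, 0.0357]
ee_rot: [0.421, -3.112, -0.0]
ft_force: [0.1, -0.3, -0.6]
gripper_width: 0.253
grasp_force: 59.0
time_s: 6.93
tcp_pos: [0.461, -0.0804, 0.2005]
ee_rot: [-0.42, 3.109, -0.001]
ft_force: [1.3, -0.1, -0.3]
gripper_width: 0.997
grasp_force: 0.0
shift tool [-0.1543  0.121   0.0533] turn z 0.013 tcp [ 0.4621 -0.0806  0.2024] yaw 1.839 tilt [-0.008 -0.003 -1.   ] q7 1.94
```

View pics/crop4.png

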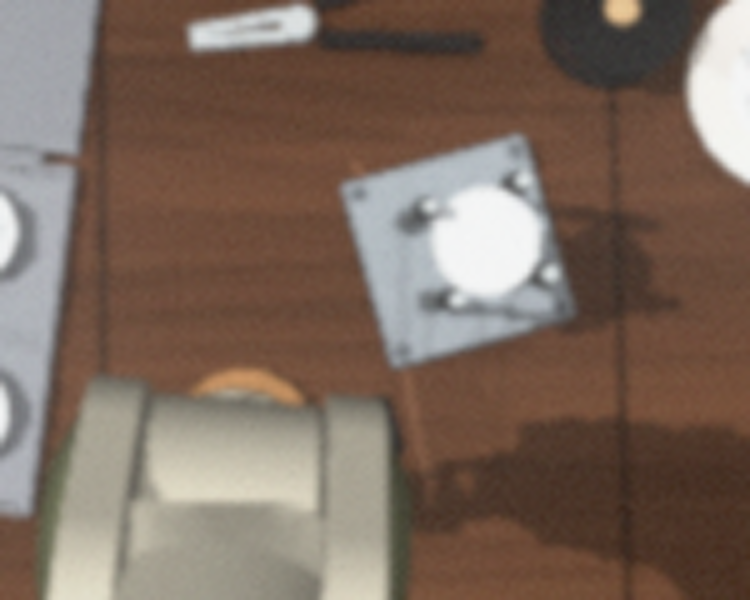

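Run:
```python
from h import *
f=lambda p:(np.array(p,float)+.5)/5-.5+[200,160]
rods=f([(433,206),(520,184),(550,273),(460,297)])
P=plane('top',rods,.17)[:,:2]; print(P.round(4),P.mean(0)); 
d=P[1]-P[0];print('yaw',np.degrees([np.arctan2(*(P[i]-P[j])[::-1]) for i,j in((0,1),(1,2),(2,3),(3,0))]))
B=plane('top',f([(341,186),(521,135),(577,316),(395,368)]),.015)[:,:2];print(B.mean(0),[np.degrees(np.arctan2(*(B[i]-B[j])[::-1])) for i,j in((0,1),(1,2),(2,3),(3,0))])
h=hsv(cv2.imread('pics/t2.png')[...,::-1].copy()); m=(h[...,2]>215)&(h[...,1]<25); w=np.zeros_like(m);w[190:225,280:316]=1
for c in blobs(cv2.morphologyEx((m&w).astype(np.uint8),cv2.MORPH_OPEN,np.ones((7,7))),100,2000):
    e=cv2.fitEllipse(c);print(e,plane('top',e[0],.158))
for n in('top','scene'):
    h=hsv(grab(n)); m=(h[...,2]>215)&(h[...,1]<25); w=np.zeros_like(m)
    if n=='scene': w[150:185,190:245]=1
    k=cv2.morphologyEx((m&w).astype(np.uint8),cv2.MORPH_OPEN,np.ones((5,5)))
    for c in blobs(k,60,2000):
        e=cv2.fitEllipse(c);print(n,e,plane(n,e[0],.158))
```

```text
[[ 0.5818 -0.178 ]
 [ 0.592  -0.2213]
 [ 0.5479 -0.235 ]
 [ 0.5367 -0.1903]] [ 0.56459944 -0.20612607]
yaw [ 103.33642076   17.17303925  -76.03880762 -164.71232241]
[ 0.56465184 -0.20632823] [np.float64(105.01251744054777), np.float64(15.68706113880846), np.float64(-75.09510592262848), np.float64(-164.50033961513716)]
((296.9057312011719, 208.00631713867188), (19.857769012451172, 20.836366653442383), 37.691139221191406) [[ 0.56403222 -0.2054432   0.158     ]]
scene ((215.5455780029297, 166.7764129638672), (14.678227424621582, 19.26639175415039), 82.82320404052734) [[ 0.57488053 -0.20152828  0.158     ]]
```

```bash
echo '[[1,-0.618,0.484,0,0,0,0],[1,-0.618,0.484,0,0,0,0],[1,-0.618,0.484,0,0,0,0],[1,-0.618,0.484,0,0,0,0],[1,-0.618,0.484,0,0,0,0],[1,0,0,0.4,0,0,0],[1,0,0,0.4,0,0,0],[1,0,0,0,0,0,0]]' | python3 drive.py;  cat > meas.py <<'E'
from h import *
def tins(n,im):
    h=hsv(im); w=np.zeros(h.shape[:2],bool)
    x0,x1,y0,y1=(95,240,185,265) if n=='top' else (285,420,160,245)
    w[y0:y1,x0:x1]=1
    m=(h[...,2]>225)&(h[...,1]<25)&w if n=='scene' else (h[...,2]>200)&(h[...,1]<40)&w
    for c in blobs(m,60,2000):
        e=cv2.fitEllipse(c); print(n,'tin',np.round(e[1],1),plane(n,e[0],.024)[0,:2].round(4))
def cap(n,im,zf,p):
    h=hsv(im); o=((h[...,0]<22)&(h[...,1]>100)&(h[...,2]>120))
    u,v=proj(n,(*p,zf)).astype(int); w=np.zeros(o.shape,bool); w[v-28:v+28,u-28:u+28]=1
    for c in blobs(o&w,200,4000):
        e=cv2.fitEllipse(cv2.convexHull(c)); print(n,'cap',np.round(e[1],1),plane(n,e[0],zf)[0,:2].round(4))
E
python3 - <<'E'
from meas import *
for n in('top','scene'):
    im=grab(n,n+'3'); tins(n,im); cap(n,im,.014,(.46,-.08))
go(.580,.076,.025,.265+np.pi/2)
E
```

```text
time_s: 7.75
tcp_pos: [0.5746, 0.0781, 0.1516]
ee_rot: [0.423, -3.106, 0.001]
ft_force: [-2.0, -0.6, -0.4]
gripper_width: 0.999
grasp_force: 0.0
top tin [20.  20.4] [0.4776 0.0808]
top tin [ 8.  16.2] [0.5657 0.0678]
top tin [ 9.3 25.5] [0.5908 0.305 ]
top tin [10.1 24.9] [0.6166 0.1633]
top cap [35.7 59. ] [ 0.4685 -0.0722]
scene tin [15.6 20.3] [0.5859 0.1783]
scene tin [15.7 19.8] [0.5804 0.0766]
scene tin [14.4 20.1] [0.5063 0.2858]
scene tin [13.3 19.6] [0.485  0.1827]
scene tin [13.9 18.8] [0.4792 0.0817]
scene cap [59.8 76. ] [ 0.4104 -0.086 ]
shift tool [-0.0041 -0.0022  0.1298] turn z 0.004 tcp [0.5759 0.0772 0.1549] yaw 1.84 tilt [ 0.004 -0.    -1.   ] q7 1.67
```

View pics/scene3.png

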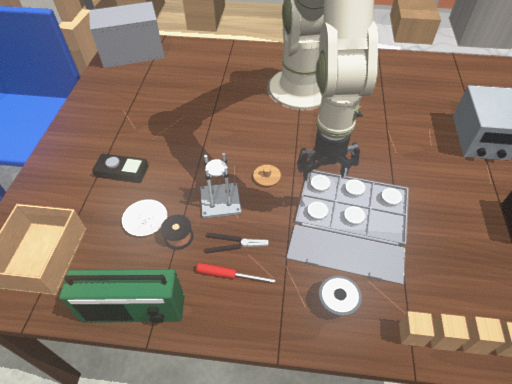

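```bash
sed -i 's/(h\[...,2\]>120))/(h[...,2]>160))/; s/o&w,200/o\&w,100/' meas.py
python3 - <<'E'
from meas import *
for n in('top','scene'):
    im=cv2.imread(f'pics/{n}3.png')[...,::-1].copy(); cap(n,im,.014,(.46,-.08))
    u,v=proj(n,(.46,-.08,.014)).astype(int); print(u,v,hsv(im)[v,u-20:u+21:4].tolist())
E
```

```text
top cap [29.  29.5] [ 0.4572 -0.0814]
247 247 [[11, 125, 120], [11, 121, 124], [15, 128, 211], [15, 128, 221], [14, 128, 221], [14, 132, 213], [14, 131, 206], [14, 129, 160], [14, 131, 218], [14, 134, 164], [11, 129, 117]]
scene cap [21.5 27.6] [ 0.4597 -0.0786]
266 174 [[11, 111, 147], [11, 111, 149], [16, 113, 235], [14, 123, 210], [14, 117, 172], [14, 106, 139], [14, 115, 184], [17, 110, 237], [17, 116, 236], [10, 108, 137], [10, 105, 138]]
```

Scaled: 0.03 m is 0.6, 0.02 m is 0.4.

```bash
echo '[[1,-0.084,-0.048,0.4,0,0,0],[1,0,0,0.7,0,0,0],[1,0,0,0.6,0,0,0],[1,0,0,0.5,0,0,0],[1,0,0,0.24,0,0,0],[1,0,0,0.08,0,0,0],[1,0,0,0,0,0,0],[1,0,0,0,0,0,0]]' | python3 drive.py; python3 -c "
from h import *
go(.5803,.076,.028,.265+np.pi/2)"
```

```text
time_s: 8.52
tcp_pos: [0.5825, 0.0762, 0.0316]
ee_rot: [-0.421, 3.112, -0.0]
ft_force: [-0.2, -0.4, 0.1]
gripper_width: 1.001
grasp_force: 0.0
shift tool [0.0022 0.0004 0.0035] turn z 0.004 tcp [0.5825 0.0762 0.0316] yaw 1.84 tilt [-0.001 -0.    -1.   ] q7 1.68
```

Scaled: 0.0022 m is 0.044, 0.0027 m is 0.054.

```bash
echo '[[1,0.044,0.008,0.054,0,0,0],[1,0,0,0,0,0,0],[0,0,0,0,0,0,0],[0,0,0,0,0,0,0],[0,0,0,0,0,0,0],[0,0,0,0,0,0,0],[0,0,0,0,0,0,0],[0,0,0,0,0,0,0]]' | python3 drive.py; python3 -c "
from h import *
go(.5803,.076,.26,.265+np.pi/2)"
```

```text
time_s: 9.18
tcp_pos: [0.5798, 0.0762, 0.0289]
ee_rot: [-0.421, 3.112, 0.0]
ft_force: [-3.0, -0.1, 15.0]
gripper_width: 0.609
grasp_force: 59.7
shift tool [-0.0007 -0.0004 -0.2311] turn z 0.004 tcp [0.5798 0.0762 0.0289] yaw 1.84 tilt [-0.001 -0.    -1.   ] q7 1.68
```

Scaled: -0.04 m is -0.8, -0.03 m is -0.6.

```bash
echo '[[0,0,0,-0.2,0,0,0],[0,0,0,-0.6,0,0,0],[0,0,0,-0.8,0,0,0],[0,0,0,-0.8,0,0,0],[0,0,0,-0.8,0,0,0],[0,0,0,-0.6,0,0,0],[0,0,0,-0.2,0,0,0],[0,0,0,0,0,0,0]]' | python3 drive.py; python3 -c "
from h import *
go(.5657,-.2049,.222,.265+np.pi/2)"
```

```text
time_s: 9.85
tcp_pos: [0.5807, 0.0763, 0.2308]
ee_rot: [-0.421, 3.108, 0.001]
ft_force: [-0.1, -0.7, -1.1]
gripper_width: 0.602
grasp_force: 62.7
shift tool [ 0.0892 -0.2671  0.0084] turn z 0.004 tcp [0.5807 0.0763 0.2308] yaw 1.84 tilt [-0.005 -0.    -1.   ] q7 1.66
```

Scaled: -0.0334 m is -0.668, 0.0111 m is 0.222, 0.004 rad is 0.08.

```bash
echo '[[0,0.222,-0.668,0,0,0,0.08],[0,0.222,-0.668,0,0,0,0],[0,0.222,-0.668,0,0,0,0],[0,0.222,-0.668,0,0,0,0],[0,0.222,-0.668,0,0,0,0],[0,0.222,-0.668,0,0,0,0],[0,0.222,-0.668,0,0,0,0],[0,0.222,-0.668,0,0,0,0],[0,0,0,0,0,0,0],[0,0,0,0,0,0,0]]' | python3 drive.py
python3 - <<'E'
from meas import *
go(.5657,-.2049,.222,.265+np.pi/2)
a=grab('scene','s4')[110:210,160:280]
b=grab('top','t4')[160:260,240:360]
cv2.imwrite('pics/crop5.png',cv2.resize(np.hstack([a,b])[...,::-1],None,fx=3.3,fy=3.3,interpolation=cv2.INTER_CUBIC))
E
```

```text
time_s: 10.68
tcp_pos: [0.5624, -0.2073, 0.2255]
ee_rot: [0.408, -3.112, -0.001]
ft_force: [-0.3, 0.8, -1.0]
gripper_width: 0.606
grasp_force: 62.8
shift tool [-0.0039  0.0015  0.0034] turn z -0.004 tcp [ 0.5624 -0.2073  0.2255] yaw 1.831 tilt [ 0.003  0.001 -1.   ] q7 2.15
```

View pics/crop5.png

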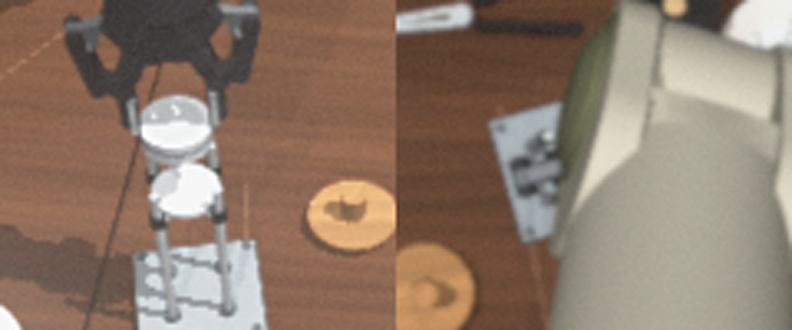

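Scaled: -0.0039 m is -0.078, 0.0015 m is 0.03.

```bash
echo '[[0,-0.078,0.03,0.2,0,0,0],[0,0,0,0.2,0,0,0],[0,0,0,0.1,0,0,0],[0,0,0,0,0,0,0],[0,0,0,0,0,0,0]]' | python3 drive.py; python3 -c "
from h import *
go(.5657,-.2049,.189,.265+np.pi/2)"
```

```text
time_s: 11.2
tcp_pos: [0.5672, -0.2018, 0.2019]
ee_rot: [0.417, -3.113, -0.001]
ft_force: [-0.4, -0.3, -0.2]
gripper_width: 0.604
grasp_force: 62.8
shift tool [ 0.0022 -0.0026  0.0129] turn z 0.001 tcp [ 0.5672 -0.2018  0.2019] yaw 1.837 tilt [ 0.001  0.001 -1.   ] q7 2.15
```

Scaled: -0.002 m is -0.04, 0.0018 m is 0.036.

```bash
echo '[[0,0.036,-0.04,0,0,0,0],[0,0,0,0,0,0,0],[0,0,0,0,0,0,0],[0,0,0,0,0,0,0],[0,0,0,0,0,0,0],[0,0,0,0,0,0,0]]' | python3 drive.py; python3 -c "
from h import *
go(.5657,-.2049,.189,.265+np.pi/2)"
```

```text
time_s: 11.7
tcp_pos: [0.5662, -0.2049, 0.2028]
ee_rot: [-0.415, 3.114, -0.0]
ft_force: [-0.5, -0.8, -1.4]
gripper_width: 0.601
grasp_force: 62.8
shift tool [0.0005 0.0001 0.0138] turn z 0.0 tcp [ 0.5662 -0.2049  0.2028] yaw 1.836 tilt [-0. -0. -1.] q7 2.15
```

Descend slowly to 0.189 (tin bottom ~0.164).

```bash
echo '[[0,0.006,0,0.08,0,0,0],[0,0,0,0.08,0,0,0],[0,0,0,0.08,0,0,0],[0,0,0,0.04,0,0,0],[0,0,0,0,0,0,0],[0,0,0,0,0,0,0]]' | python3 drive.py; python3 -c "
from h import *
go(.5657,-.2049,.182,.265+np.pi/2)"
```

```text
time_s: 12.2
tcp_pos: [0.5658, -0.205, 0.1883]
ee_rot: [0.415, -3.114, -0.0]
ft_force: [-0.1, 0.0, -1.5]
gripper_width: 0.602
grasp_force: 62.8
shift tool [0.     0.0001 0.0063] turn z 0.0 tcp [ 0.5658 -0.205   0.1883] yaw 1.836 tilt [ 0.  0. -1.] q7 2.15
```

```bash
echo '[[0,0,0,0.08,0,0,0],[0,0,0,0.08,0,0,0],[0,0,0,0.08,0,0,0],[0,0,0,0.08,0,0,0],[0,0,0,0.08,0,0,0],[0,0,0,0.08,0,0,0],[0,0,0,0.08,0,0,0],[0,0,0,0,0,0,0],[0,0,0,0,0,0,0]]' | python3 drive.py; python3 -c "
from h import *
go(.5657,-.2049,.160,.265+np.pi/2)"
```

```text
time_s: 12.95
tcp_pos: [0.5657, -0.2049, 0.1602]
ee_rot: [0.415, -3.114, -0.0]
ft_force: [-0.4, 0.7, -0.2]
gripper_width: 0.603
grasp_force: 62.8
shift tool [0.     0.     0.0002] turn z 0.0 tcp [ 0.5657 -0.2049  0.1602] yaw 1.836 tilt [ 0.  0. -1.] q7 2.16
```

```bash
echo '[[1,0,0,0,0,0,0],[1,0,0,0,0,0,0],[1,0,0,0,0,0,0],[1,0,0,0,0,0,0],[1,0,0,0,0,0,0],[1,0,0,-0.2,0,0,0],[1,0,0,-0.6,0,0,0],[1,0,0,-0.8,0,0,0],[1,0,0,-0.6,0,0,0],[1,0,0,0,0,0,0]]' | python3 drive.py
python3 - <<'E'
from meas import *
go(.478,.081,.15,.265+np.pi/2)
a=grab('scene','s5')[110:210,160:280]
cv2.imwrite('pics/crop6.png',cv2.resize(a[...,::-1],None,fx=5,fy=5,interpolation=cv2.INTER_CUBIC))
E
```

```text
time_s: 13.78
tcp_pos: [0.5684, -0.2061, 0.2776]
ee_rot: [-0.413, 3.105, -0.006]
ft_force: [0.5, -0.8, 0.1]
gripper_width: 0.999
grasp_force: 0.0
shift tool [0.0132 0.3014 0.126 ] turn z -0.0 tcp [ 0.5684 -0.2061  0.2776] yaw 1.835 tilt [-0.009 -0.005 -1.   ] q7 2.14
```

View pics/crop6.png

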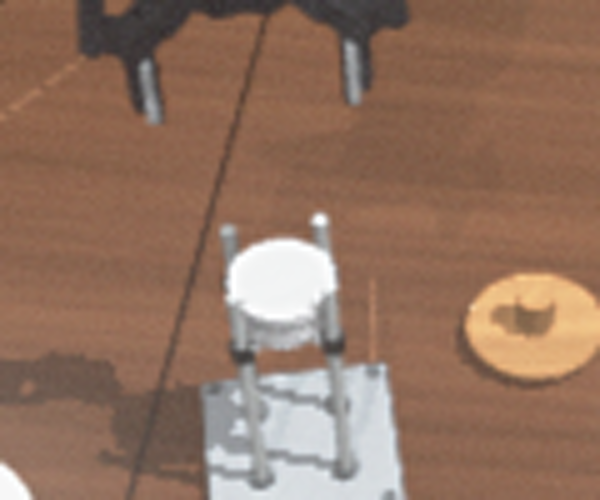

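```bash
echo '[[1,0.032,0.754,0,0,0,0],[1,0.032,0.754,0,0,0,0],[1,0.032,0.754,0,0,0,0],[1,0.032,0.754,0,0,0,0],[1,0.032,0.754,0.4,0,0,0],[1,0.032,0.754,0.8,0,0,0],[1,0.032,0.754,0.8,0,0,0],[1,0.032,0.754,0.8,0,0,0],[1,0,0,0.6,0,0,0],[1,0,0,0.4,0,0,0]]' | python3 drive.py; echo '[[1,0,0,0,0,0,0],[1,0,0,0,0,0,0],[1,0,0,0,0,0,0]]' | python3 drive.py
python3 - <<'E'
from meas import *
tins('scene',grab('scene'))
go(.4783,.0813,.0285,.265+np.pi/2)
E
```

```text
time_s: 14.67
tcp_pos: [0.4813, 0.0577, 0.1078]
ee_rot: [0.421, -3.111, -0.001]
ft_force: [0.5, -0.3, -0.0]
gripper_width: 1.001
grasp_force: 0.0
time_s: 14.92
tcp_pos: [0.4834, 0.0553, 0.1109]
ee_rot: [-0.414, 3.114, -0.0]
ft_force: [0.4, 0.1, 0.0]
gripper_width: 1.002
grasp_force: 0.0
scene tin [15.6 20.6] [0.5859 0.1784]
scene tin [14.4 20.2] [0.5065 0.2859]
scene tin [13.3 19.7] [0.4851 0.1828]
scene tin [14.1 19. ] [0.4787 0.0819]
shift tool [-0.0015  0.0265  0.0828] turn z -0.001 tcp [0.4836 0.0553 0.1113] yaw 1.835 tilt [-0.001 -0.    -1.   ] q7 1.65
```

Scaled: 0.03 m is 0.6, 0.0265 m is 0.53.

```bash
echo '[[1,-0.03,0.53,0,0,0,0],[1,0,0,0.4,0,0,0],[1,0,0,0.6,0,0,0],[1,0,0,0.4,0,0,0],[1,0,0,0.2,0,0,0],[1,0,0,0.04,0,0,0],[1,0,0,0,0,0,0],[1,0,0,0,0,0,0],[1,0,0,0,0,0,0],[1,0,0,0,0,0,0]]' | python3 drive.py
python3 - <<'E'
from meas import *
go(.4783,.0813,.0285,.265+np.pi/2)
E
```

```text
time_s: 15.8
tcp_pos: [0.4782, 0.0817, 0.0293]
ee_rot: [-0.415, 3.112, 0.0]
ft_force: [-0.2, -0.5, 0.3]
gripper_width: 0.996
grasp_force: 0.0
shift tool [-0.     -0.0004  0.0008] turn z -0.0 tcp [0.4782 0.0817 0.0293] yaw 1.836 tilt [-0.002 -0.    -1.   ] q7 1.6
```

Scaled: -0.04 m is -0.8, -0.03 m is -0.6.

```bash
echo '[[0,0,0,0,0,0,0],[0,0,0,0,0,0,0],[0,0,0,0,0,0,0],[0,0,0,0,0,0,0],[0,0,0,0,0,0,0],[0,0,0,0,0,0,0],[0,0,0,0,0,0,0]]' | python3 drive.py; echo '[[0,0,0,-0.2,0,0,0],[0,0,0,-0.6,0,0,0],[0,0,0,-0.8,0,0,0],[0,0,0,-0.8,0,0,0],[0,0,0,-0.8,0,0,0],[0,0,0,-0.6,0,0,0],[0,0,0,-0.2,0,0,0],[0,0,0,0,0,0,0],[0,0,0,0,0,0,0]]' | python3 drive.py; python3 -c "
from h import *
go(.5657,-.2049,.222,.265+np.pi/2)"
```

```text
time_s: 16.38
tcp_pos: [0.4778, 0.0817, 0.0293]
ee_rot: [-0.415, 3.113, 0.0]
ft_force: [-2.1, 0.4, 19.2]
gripper_width: 0.602
grasp_force: 58.9
time_s: 17.13
tcp_pos: [0.4773, 0.0817, 0.2285]
ee_rot: [-0.415, 3.113, 0.0]
ft_force: [-0.8, -0.2, -1.2]
gripper_width: 0.604
grasp_force: 62.6
shift tool [-0.0101 -0.2997  0.0065] turn z 0.0 tcp [0.4773 0.0817 0.2285] yaw 1.836 tilt [-0.001  0.    -1.   ] q7 1.59
```

Scaled: -0.0375 m is -0.75, -0.037 m is -0.74.

```bash
echo '[[0,-0.026,-0.75,0,0,0,0],[0,-0.026,-0.75,0,0,0,0],[0,-0.026,-0.75,0,0,0,0],[0,-0.026,-0.75,0,0,0,0],[0,-0.026,-0.75,0,0,0,0],[0,-0.026,-0.75,0,0,0,0],[0,-0.026,-0.75,0,0,0,0],[0,-0.022,-0.74,0,0,0,0],[0,0,0,0,0,0,0],[0,0,0,0,0,0,0]]' | python3 drive.py;echo '[[0,0,0,0.2,0,0,0],[0,0,0,0.2,0,0,0],[0,0,0,0,0,0,0],[0,0,0,0,0,0,0],[0,0,0,0,0,0,0],[0,0,0,0,0,0,0]]' | python3 drive.py; python3 -c "
from h import *
go(.5657,-.2049,.189,.265+np.pi/2)"
```

```text
time_s: 17.97
tcp_pos: [0.5648, -0.207, 0.2256]
ee_rot: [0.408, -3.111, -0.001]
ft_force: [0.1, 0.6, -1.3]
gripper_width: 0.601
grasp_force: 62.8
time_s: 18.47
tcp_pos: [0.5661, -0.2042, 0.2084]
ee_rot: [-0.417, 3.113, -0.0]
ft_force: [-0.0, 0.4, -0.5]
gripper_width: 0.597
grasp_force: 62.8
shift tool [ 0.0006 -0.0006  0.0194] turn z 0.001 tcp [ 0.5661 -0.2042  0.2084] yaw 1.837 tilt [-0. -0. -1.] q7 2.15
```

Units first: shifts go in units of 50 mm and turns go in units of 0.05 rad. So 0.006 m is 0.12, 0.004 m is 0.08.

```bash
echo '[[0,0.01,-0.012,0.08,0,0,0],[0,0,0,0.12,0,0,0],[0,0,0,0.08,0,0,0],[0,0,0,0.06,0,0,0],[0,0,0,0.06,0,0,0],[0,0,0,0,0,0,0],[0,0,0,0,0,0,0]]' | python3 drive.py; python3 -c "
from h import *
go(.5657,-.2049,.160,.265+np.pi/2)"
```

```text
time_s: 19.05
tcp_pos: [0.5655, -0.2054, 0.1879]
ee_rot: [0.415, -3.114, -0.0]
ft_force: [-0.3, 0.2, -1.8]
gripper_width: 0.601
grasp_force: 62.8
shift tool [-0.0004  0.0004  0.0279] turn z 0.0 tcp [ 0.5655 -0.2054  0.1879] yaw 1.836 tilt [ 0.  0. -1.] q7 2.16
```

Inside the rods. Push to 0.160 and release, then travel toward tin B.

Scaled: 0.004 m is 0.08.

```bash
echo '[[0,0,0,0.08,0,0,0],[0,0,0,0.08,0,0,0],[0,0,0,0.08,0,0,0],[0,0,0,0.08,0,0,0],[0,0,0,0.08,0,0,0],[0,0,0,0.08,0,0,0],[0,0,0,0.08,0,0,0],[0,0,0,0,0,0,0],[0,0,0,0,0,0,0]]' | python3 drive.py; echo '[[1,0,0,0,0,0,0],[1,0,0,0,0,0,0],[1,0,0,0,0,0,0],[1,0,0,0,0,0,0],[1,0,0,0,0,0,0],[1,0,0,-0.2,0,0,0],[1,0,0,-0.6,0,0,0],[1,0,0,-0.8,0,0,0],[1,0,0,-0.6,0,0,0],[1,0,0,0,0,0,0]]' | python3 drive.py
python3 - <<'E'
from meas import *
go(.4845,.1823,.12,.265+np.pi/2)
tins('scene',grab('scene','s6'))
E
```

```text
time_s: 19.8
tcp_pos: [0.5653, -0.2053, 0.1597]
ee_rot: [0.415, -3.113, -0.0]
ft_force: [-0.5, -0.3, -0.1]
gripper_width: 0.605
grasp_force: 62.7
time_s: 20.63
tcp_pos: [0.5681, -0.2065, 0.2772]
ee_rot: [-0.413, 3.105, -0.006]
ft_force: [0.5, 0.1, -0.0]
gripper_width: 1.001
grasp_force: 0.0
shift tool [-0.0197  0.3979  0.1553] turn z -0.0 tcp [ 0.5681 -0.2065  0.2772] yaw 1.836 tilt [-0.009 -0.005 -1.   ] q7 2.15
scene tin [15.5 20.6] [0.5859 0.1784]
scene tin [14.4 20.4] [0.5065 0.2861]
scene tin [13.3 19.8] [0.4851 0.1829]
```

Scaled: 0.0398 m is 0.796, -0.002 m is -0.04.

```bash
echo '[[1,-0.04,0.796,0,0,0,0],[1,-0.04,0.796,0,0,0,0],[1,-0.04,0.796,0,0,0,0],[1,-0.04,0.796,0,0,0,0],[1,-0.04,0.796,0,0,0,0],[1,-0.04,0.796,0,0,0,0],[1,-0.04,0.796,0,0,0,0],[1,-0.04,0.796,0,0,0,0],[1,-0.04,0.796,0,0,0,0],[1,-0.04,0.796,0,0,0,0]]' | python3 drive.py; echo '[[1,0,0,0.8,0,0,0],[1,0,0,0.8,0,0,0],[1,0,0,0.8,0,0,0],[1,0,0,0.6,0,0,0],[1,0,0,0.4,0,0,0],[1,0,0,0,0,0,0],[1,0,0,0,0,0,0],[1,0,0,0,0,0,0],[1,0,0,0,0,0,0]]' | python3 drive.py
python3 - <<'E'
from meas import *
go(.4843,.1823,.0285,.265+np.pi/2)
for f in('s5','s6'):
    h=hsv(cv2.imread(f'pics/{f}.png')[...,::-1].copy()); m=(h[...,2]>225)&(h[...,1]<25); w=np.zeros_like(m);w[150:185,195:240]=1
    k=cv2.morphologyEx((m&w).astype(np.uint8),cv2.MORPH_OPEN,np.ones((5,5)))
    for c in blobs(k,60,2000):
        e=cv2.fitEllipse(c);print(f,np.round(e[0]+e[1],1))
print(proj('scene',(.5657,-.2049,.155)),proj('scene',(.5657,-.2049,.175)))
E
```

```text
time_s: 21.52
tcp_pos: [0.4793, 0.1855, 0.2699]
ee_rot: [0.415, -3.113, 0.0]
ft_force: [1.3, 0.1, -0.2]
gripper_width: 1.002
grasp_force: 0.0
time_s: 22.27
tcp_pos: [0.4813, 0.1842, 0.1016]
ee_rot: [-0.415, 3.112, 0.001]
ft_force: [-1.0, 0.4, 0.7]
gripper_width: 1.003
grasp_force: 0.0
shift tool [-0.0023 -0.0026  0.0731] turn z -0.0 tcp [0.4813 0.1842 0.1016] yaw 1.836 tilt [-0.002  0.    -1.   ] q7 1.36
s5 [215.7 165.3  14.9  20.1]
s6 [215.4 165.3  15.   19.3]
[215.00784255 164.85700016] [214.32021144 159.5440361 ]
```

Both pushes ended at the same level (pile top ≈ 155 mm). Next tin B.

```bash
echo '[[1,-0.046,-0.052,0.4,0,0,0],[1,0,0,0.6,0,0,0],[1,0,0,0.3,0,0,0],[1,0,0,0.12,0,0,0],[1,0,0,0.04,0,0,0],[1,0,0,0,0,0,0],[1,0,0,0,0,0,0],[1,0,0,0,0,0,0]]' | python3 drive.py; python3 -c "
from h import *
go(.4843,.1823,.0285,.265+np.pi/2)"; echo '[[0,0,0,0,0,0,0],[0,0,0,0,0,0,0],[0,0,0,0,0,0,0],[0,0,0,0,0,0,0],[0,0,0,0,0,0,0],[0,0,0,0,0,0,0],[0,0,0,0,0,0,0]]' | python3 drive.py; echo '[[0,0,0,-0.2,0,0,0],[0,0,0,-0.6,0,0,0],[0,0,0,-0.8,0,0,0],[0,0,0,-0.8,0,0,0],[0,0,0,-0.8,0,0,0],[0,0,0,-0.6,0,0,0],[0,0,0,-0.2,0,0,0],[0,0,0,0,0,0,0],[0,0,0,0,0,0,0]]' | python3 drive.py; python3 -c "
from h import *
go(.5657,-.2049,.222,.265+np.pi/2)"
```

```text
time_s: 22.93
tcp_pos: [0.4841, 0.1823, 0.0284]
ee_rot: [-0.415, 3.112, 0.001]
ft_force: [0.4, 0.7, -0.2]
gripper_width: 0.996
grasp_force: 0.0
shift tool [-0.0002 -0.     -0.0001] turn z 0.0 tcp [0.4841 0.1823 0.0284] yaw 1.836 tilt [-0.002  0.    -1.   ] q7 1.37
time_s: 23.52
tcp_pos: [0.4837, 0.1821, 0.0284]
ee_rot: [-0.415, 3.113, 0.001]
ft_force: [-1.5, -1.2, 17.2]
gripper_width: 0.613
grasp_force: 59.3
time_s: 24.27
tcp_pos: [0.4831, 0.1819, 0.227]
ee_rot: [-0.416, 3.114, 0.0]
ft_force: [-0.8, 0.6, -0.7]
gripper_width: 0.604
grasp_force: 62.7
shift tool [ 0.0217 -0.395   0.005 ] turn z 0.0 tcp [0.4831 0.1819 0.227 ] yaw 1.836 tilt [-0.  0. -1.] q7 1.37
```

Scaled: -0.0395 m is -0.79, 0.0022 m is 0.044.

```bash
echo '[[0,0.044,-0.79,0,0,0,0],[0,0.044,-0.79,0,0,0,0],[0,0.044,-0.79,0,0,0,0],[0,0.044,-0.79,0,0,0,0],[0,0.044,-0.79,0,0,0,0],[0,0.044,-0.79,0,0,0,0],[0,0.044,-0.79,0,0,0,0],[0,0.044,-0.79,0,0,0,0],[0,0.044,-0.79,0,0,0,0],[0,0.044,-0.79,0,0,0,0]]' | python3 drive.py;echo '[[0,0,0,0,0,0,0],[0,0,0,0.2,0,0,0],[0,0,0,0.2,0,0,0],[0,0,0,0,0,0,0],[0,0,0,0,0,0,0],[0,0,0,0,0,0,0],[0,0,0,0,0,0,0],[0,0,0,0,0,0,0]]' | python3 drive.py; python3 -c "
from h import *
go(.5657,-.2049,.188,.265+np.pi/2)"
```

```text
time_s: 25.1
tcp_pos: [0.5647, -0.2066, 0.2242]
ee_rot: [0.415, -3.11, -0.003]
ft_force: [0.9, 0.4, -0.5]
gripper_width: 0.606
grasp_force: 62.8
time_s: 25.77
tcp_pos: [0.5661, -0.2043, 0.2076]
ee_rot: [-0.417, 3.113, -0.0]
ft_force: [-0.6, 0.4, 0.2]
gripper_width: 0.609
grasp_force: 62.9
shift tool [ 0.0005 -0.0005  0.0196] turn z 0.001 tcp [ 0.5661 -0.2043  0.2076] yaw 1.837 tilt [-0.001 -0.    -1.   ] q7 2.12
```

Scaled: 0.006 m is 0.12, 0.004 m is 0.08.

```bash
echo '[[0,0.006,-0.006,0.08,0,0,0],[0,0,0,0.12,0,0,0],[0,0,0,0.08,0,0,0],[0,0,0,0.06,0,0,0],[0,0,0,0.06,0,0,0],[0,0,0,0,0,0,0],[0,0,0,0,0,0,0]]' | python3 drive.py; python3 -c "
from h import *
go(.5657,-.2049,.160,.265+np.pi/2)"
```

```text
time_s: 26.35
tcp_pos: [0.5654, -0.2053, 0.1869]
ee_rot: [0.415, -3.114, -0.0]
ft_force: [-0.8, -0.4, -0.5]
gripper_width: 0.611
grasp_force: 62.9
shift tool [-0.0004  0.0003  0.0269] turn z 0.0 tcp [ 0.5654 -0.2053  0.1869] yaw 1.836 tilt [ 0.  0. -1.] q7 2.12
```

```bash
echo '[[0,0,0,0.08,0,0,0],[0,0,0,0.08,0,0,0],[0,0,0,0.08,0,0,0],[0,0,0,0.08,0,0,0],[0,0,0,0.08,0,0,0],[0,0,0,0.08,0,0,0],[0,0,0,0.06,0,0,0],[0,0,0,0,0,0,0],[0,0,0,0,0,0,0]]' | python3 drive.py; echo '[[1,0,0,0,0,0,0],[1,0,0,0,0,0,0],[1,0,0,0,0,0,0],[1,0,0,0,0,0,0],[1,0,0,0,0,0,0],[1,0,0,-0.2,0,0,0],[1,0,0,-0.6,0,0,0],[1,0,0,-0.8,0,0,0],[1,0,0,-0.6,0,0,0],[1,0,0,0,0,0,0]]' | python3 drive.py
python3 - <<'E'
from meas import *
go(.5855,.178,.12,.265+np.pi/2)
im=grab('scene','s7');tins('scene',im)
h=hsv(im); m=(h[...,2]>225)&(h[...,1]<25); w=np.zeros_like(m);w[150:185,195:240]=1
k=cv2.morphologyEx((m&w).astype(np.uint8),cv2.MORPH_OPEN,np.ones((5,5)))
for c in blobs(k,60,2000):
    e=cv2.fitEllipse(c);print(np.round(e[0]+e[1],1))
cv2.imwrite('pics/crop7.png',cv2.resize(im[110:210,160:280,::-1],None,fx=5,fy=5,interpolation=cv2.INTER_CUBIC))
E
```

```text
time_s: 27.1
tcp_pos: [0.5653, -0.2052, 0.1597]
ee_rot: [0.415, -3.113, -0.0]
ft_force: [-0.3, -0.5, -0.6]
gripper_width: 0.61
grasp_force: 62.9
time_s: 27.93
tcp_pos: [0.568, -0.2064, 0.2772]
ee_rot: [-0.413, 3.105, -0.006]
ft_force: [0.6, -0.7, -0.1]
gripper_width: 0.996
grasp_force: 0.0
shift tool [-0.1161  0.3672  0.1563] turn z -0.0 tcp [ 0.568  -0.2064  0.2772] yaw 1.836 tilt [-0.009 -0.005 -1.   ] q7 2.12
scene tin [15.5 20.6] [0.5859 0.1784]
scene tin [14.4 20.2] [0.5065 0.2859]
[215.4 165.   14.6  20. ]
```

View pics/crop7.png

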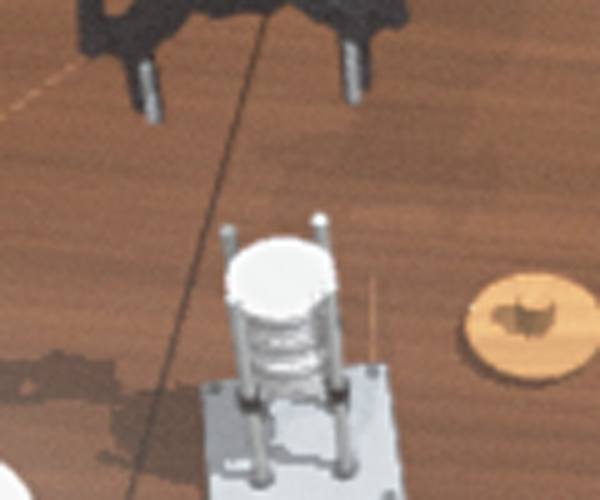

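Three tins stacked flat below the rod tops. Next tin E at (0.5855, 0.178).

Scaled: 0.0367 m is 0.734, -0.0116 m is -0.232.

```bash
echo '[[1,-0.232,0.734,0,0,0,0],[1,-0.232,0.734,0,0,0,0],[1,-0.232,0.734,0,0,0,0],[1,-0.232,0.734,0,0,0,0],[1,-0.232,0.734,0,0,0,0],[1,-0.232,0.734,0,0,0,0],[1,-0.232,0.734,0,0,0,0],[1,-0.232,0.734,0,0,0,0],[1,-0.232,0.734,0,0,0,0],[1,-0.232,0.734,0,0,0,0]]' | python3 drive.py; echo '[[1,0,0,0.8,0,0,0],[1,0,0,0.8,0,0,0],[1,0,0,0.8,0,0,0],[1,0,0,0.6,0,0,0],[1,0,0,0.4,0,0,0],[1,0,0,0,0,0,0],[1,0,0,0,0,0,0],[1,0,0,0,0,0,0],[1,0,0,0,0,0,0]]' | python3 drive.py
python3 - <<'E'
from meas import *
go(.5855,.1778,.0285,.265+np.pi/2)
E
```

```text
time_s: 28.82
tcp_pos: [0.5806, 0.181, 0.2697]
ee_rot: [0.415, -3.113, 0.001]
ft_force: [-0.4, 0.3, -0.4]
gripper_width: 1.003
grasp_force: 0.0
time_s: 29.57
tcp_pos: [0.5822, 0.1795, 0.1019]
ee_rot: [-0.415, 3.112, 0.001]
ft_force: [-0.1, 0.5, 0.7]
gripper_width: 0.999
grasp_force: 0.0
shift tool [-0.0026 -0.0026  0.0734] turn z 0.0 tcp [0.5822 0.1795 0.1019] yaw 1.836 tilt [-0.003  0.    -1.   ] q7 1.43
```

Scaled: 0.03 m is 0.6, 0.02 m is 0.4.

```bash
echo '[[1,-0.052,-0.052,0.4,0,0,0],[1,0,0,0.6,0,0,0],[1,0,0,0.3,0,0,0],[1,0,0,0.12,0,0,0],[1,0,0,0.04,0,0,0],[1,0,0,0,0,0,0],[1,0,0,0,0,0,0],[1,0,0,0,0,0,0]]' | python3 drive.py; python3 -c "
from h import *
go(.5855,.1778,.0285,.265+np.pi/2)"; echo '[[0,0,0,0,0,0,0],[0,0,0,0,0,0,0],[0,0,0,0,0,0,0],[0,0,0,0,0,0,0],[0,0,0,0,0,0,0],[0,0,0,0,0,0,0],[0,0,0,0,0,0,0]]' | python3 drive.py; echo '[[0,0,0,-0.2,0,0,0],[0,0,0,-0.6,0,0,0],[0,0,0,-0.8,0,0,0],[0,0,0,-0.8,0,0,0],[0,0,0,-0.8,0,0,0],[0,0,0,-0.6,0,0,0],[0,0,0,-0.2,0,0,0],[0,0,0,0,0,0,0],[0,0,0,0,0,0,0]]' | python3 drive.py; python3 -c "
from h import *
go(.5657,-.2049,.222,.265+np.pi/2)"
```

```text
time_s: 30.23
tcp_pos: [0.5852, 0.1777, 0.0285]
ee_rot: [-0.415, 3.112, 0.001]
ft_force: [0.8, 0.2, 0.9]
gripper_width: 0.998
grasp_force: 0.0
shift tool [-0.0003  0.      0.    ] turn z 0.0 tcp [0.5852 0.1777 0.0285] yaw 1.836 tilt [-0.002  0.    -1.   ] q7 1.43
time_s: 30.82
tcp_pos: [0.5848, 0.1776, 0.0285]
ee_rot: [-0.415, 3.113, 0.0]
ft_force: [-3.1, 0.3, 13.6]
gripper_width: 0.608
grasp_force: 60.0
time_s: 31.57
tcp_pos: [0.5841, 0.1773, 0.2271]
ee_rot: [-0.415, 3.114, 0.0]
ft_force: [0.5, -0.1, -1.0]
gripper_width: 0.609
grasp_force: 62.7
shift tool [ 0.118  -0.364   0.0051] turn z 0.0 tcp [0.5841 0.1773 0.2271] yaw 1.836 tilt [-0. -0. -1.] q7 1.45
```

```bash
echo '[[0,0.236,-0.728,0,0,0,0],[0,0.236,-0.728,0,0,0,0],[0,0.236,-0.728,0,0,0,0],[0,0.236,-0.728,0,0,0,0],[0,0.236,-0.728,0,0,0,0],[0,0.236,-0.728,0,0,0,0],[0,0.236,-0.728,0,0,0,0],[0,0.236,-0.728,0,0,0,0],[0,0.236,-0.728,0,0,0,0],[0,0.236,-0.728,0,0,0,0]]' | python3 drive.py;echo '[[0,0,0,0,0,0,0],[0,0,0,0.2,0,0,0],[0,0,0,0.2,0,0,0],[0,0,0,0,0,0,0],[0,0,0,0,0,0,0],[0,0,0,0,0,0,0],[0,0,0,0,0,0,0],[0,0,0,0,0,0,0]]' | python3 drive.py; python3 -c "
from h import *
go(.5657,-.2049,.188,.265+np.pi/2)"
```

```text
time_s: 32.4
tcp_pos: [0.5644, -0.2062, 0.2245]
ee_rot: [0.415, -3.11, -0.003]
ft_force: [0.3, 0.9, -0.7]
gripper_width: 0.607
grasp_force: 62.8
time_s: 33.07
tcp_pos: [0.5664, -0.2041, 0.2075]
ee_rot: [-0.417, 3.113, -0.0]
ft_force: [-0.7, -0.3, -1.2]
gripper_width: 0.608
grasp_force: 62.9
shift tool [ 0.0009 -0.0006  0.0195] turn z 0.001 tcp [ 0.5664 -0.2041  0.2075] yaw 1.837 tilt [-0.001 -0.    -1.   ] q7 2.09
```

```bash
echo '[[0,0.01,-0.006,0.08,0,0,0],[0,0,0,0.12,0,0,0],[0,0,0,0.08,0,0,0],[0,0,0,0.06,0,0,0],[0,0,0,0.06,0,0,0],[0,0,0,0,0,0,0],[0,0,0,0,0,0,0]]' | python3 drive.py; python3 -c "
from h import *
go(.5657,-.2049,.160,.265+np.pi/2)"
```

```text
time_s: 33.65
tcp_pos: [0.5655, -0.2052, 0.1869]
ee_rot: [0.415, -3.114, -0.0]
ft_force: [-0.2, 0.5, -0.4]
gripper_width: 0.61
grasp_force: 62.9
shift tool [-0.0002  0.0002  0.0269] turn z 0.0 tcp [ 0.5655 -0.2052  0.1869] yaw 1.836 tilt [ 0.  0. -1.] q7 2.09
```

Scaled: 0.004 m is 0.08, 0.003 m is 0.06.

```bash
echo '[[0,0,0,0.08,0,0,0],[0,0,0,0.08,0,0,0],[0,0,0,0.08,0,0,0],[0,0,0,0.08,0,0,0],[0,0,0,0.08,0,0,0],[0,0,0,0.08,0,0,0],[0,0,0,0.06,0,0,0],[0,0,0,0,0,0,0],[0,0,0,0,0,0,0]]' | python3 drive.py; echo '[[1,0,0,0,0,0,0],[1,0,0,0,0,0,0],[1,0,0,0,0,0,0],[1,0,0,0,0,0,0],[1,0,0,0,0,0,0],[1,0,0,-0.2,0,0,0],[1,0,0,-0.6,0,0,0],[1,0,0,-0.8,0,0,0],[1,0,0,-0.6,0,0,0],[1,0,0,0,0,0,0]]' | python3 drive.py
python3 - <<'E'
from meas import *
go(.5058,.2853,.12,.265+np.pi/2)
im=grab('scene','s8');tins('scene',im)
h=hsv(im); m=(h[...,2]>225)&(h[...,1]<25); w=np.zeros_like(m);w[150:185,195:240]=1
k=cv2.morphologyEx((m&w).astype(np.uint8),cv2.MORPH_OPEN,np.ones((5,5)))
for c in blobs(k,60,2000):
    e=cv2.fitEllipse(c);print(np.round(e[0]+e[1],1))
E
```

```text
time_s: 34.4
tcp_pos: [0.5654, -0.2051, 0.1598]
ee_rot: [0.415, -3.113, -0.0]
ft_force: [0.2, 0.0, -0.8]
gripper_width: 0.608
grasp_force: 62.9
time_s: 35.23
tcp_pos: [0.5682, -0.2061, 0.2772]
ee_rot: [-0.414, 3.105, -0.006]
ft_force: [1.3, -0.2, 0.8]
gripper_width: 1.001
grasp_force: 0.0
shift tool [-0.0671  0.4914  0.1553] turn z -0.0 tcp [ 0.5682 -0.2061  0.2772] yaw 1.836 tilt [-0.009 -0.005 -1.   ] q7 2.1
scene tin [14.4 20.2] [0.5065 0.2859]
[215.7 165.3  14.9  20.4]
```

```bash
echo '[[1,-0.112,0.82,0,0,0,0],[1,-0.112,0.82,0,0,0,0],[1,-0.112,0.82,0,0,0,0],[1,-0.112,0.82,0,0,0,0],[1,-0.112,0.82,0,0,0,0],[1,-0.112,0.82,0,0,0,0],[1,-0.112,0.82,0,0,0,0],[1,-0.112,0.82,0,0,0,0],[1,-0.112,0.82,0,0,0,0],[1,-0.112,0.82,0,0,0,0]]' | python3 drive.py; echo '[[1,-0.112,0.82,0,0,0,0],[1,-0.112,0.82,0,0,0,0],[1,0,0,0.8,0,0,0],[1,0,0,0.8,0,0,0],[1,0,0,0.8,0,0,0],[1,0,0,0.6,0,0,0],[1,0,0,0.4,0,0,0],[1,0,0,0,0,0,0],[1,0,0,0,0,0,0],[1,0,0,0,0,0,0]]' | python3 drive.py
python3 - <<'E'
from meas import *
go(.5058,.2853,.0285,.265+np.pi/2)
E
```

```text
time_s: 36.12
tcp_pos: [0.5111, 0.2069, 0.2699]
ee_rot: [0.415, -3.113, 0.001]
ft_force: [0.1, 0.3, 0.3]
gripper_width: 0.999
grasp_force: 0.0
time_s: 36.95
tcp_pos: [0.5019, 0.2875, 0.1011]
ee_rot: [-0.415, 3.113, 0.001]
ft_force: [-0.3, 0.1, -0.0]
gripper_width: 0.999
grasp_force: 0.0
shift tool [-0.0031 -0.0031  0.0726] turn z 0.0 tcp [0.5019 0.2875 0.1011] yaw 1.836 tilt [-0.001  0.    -1.   ] q7 1.14
```

```bash
echo '[[1,-0.062,-0.062,0.4,0,0,0],[1,0,0,0.6,0,0,0],[1,0,0,0.3,0,0,0],[1,0,0,0.12,0,0,0],[1,0,0,0.03,0,0,0],[1,0,0,0,0,0,0],[1,0,0,0,0,0,0],[1,0,0,0,0,0,0]]' | python3 drive.py; python3 -c "
from h import *
go(.5058,.2853,.0285,.265+np.pi/2)"; echo '[[0,0,0,0,0,0,0],[0,0,0,0,0,0,0],[0,0,0,0,0,0,0],[0,0,0,0,0,0,0],[0,0,0,0,0,0,0],[0,0,0,0,0,0,0],[0,0,0,0,0,0,0]]' | python3 drive.py; echo '[[0,0,0,-0.2,0,0,0],[0,0,0,-0.6,0,0,0],[0,0,0,-0.8,0,0,0],[0,0,0,-0.8,0,0,0],[0,0,0,-0.8,0,0,0],[0,0,0,-0.6,0,0,0],[0,0,0,-0.2,0,0,0],[0,0,0,0,0,0,0],[0,0,0,0,0,0,0]]' | python3 drive.py; python3 -c "
from h import *
go(.5657,-.2049,.222,.265+np.pi/2)"
```

```text
time_s: 37.62
tcp_pos: [0.506, 0.2855, 0.0291]
ee_rot: [-0.415, 3.112, 0.001]
ft_force: [-0.2, 0.4, 0.3]
gripper_width: 1.001
grasp_force: 0.0
shift tool [ 0.0002 -0.0001  0.0006] turn z 0.0 tcp [0.506  0.2855 0.0291] yaw 1.836 tilt [-0.002  0.001 -1.   ] q7 1.13
time_s: 38.2
tcp_pos: [0.5055, 0.2852, 0.0289]
ee_rot: [-0.415, 3.113, 0.001]
ft_force: [-2.8, -2.1, 14.4]
gripper_width: 0.609
grasp_force: 59.8
time_s: 38.95
tcp_pos: [0.505, 0.2848, 0.2275]
ee_rot: [-0.415, 3.114, 0.0]
ft_force: [-0.2, -0.5, -1.4]
gripper_width: 0.607
grasp_force: 62.8
shift tool [ 0.0698 -0.4885  0.0055] turn z 0.0 tcp [0.505  0.2848 0.2275] yaw 1.836 tilt [-0. -0. -1.] q7 1.17
```

Scaled: -0.0407 m is -0.814, 0.0058 m is 0.116.

```bash
echo '[[0,0.116,-0.814,0,0,0,0],[0,0.116,-0.814,0,0,0,0],[0,0.116,-0.814,0,0,0,0],[0,0.116,-0.814,0,0,0,0],[0,0.116,-0.814,0,0,0,0],[0,0.116,-0.814,0,0,0,0],[0,0.116,-0.814,0,0,0,0],[0,0.116,-0.814,0,0,0,0],[0,0.116,-0.814,0,0,0,0],[0,0.116,-0.814,0,0,0,0]]' | python3 drive.py;echo '[[0,0.116,-0.814,0,0,0,0],[0,0.116,-0.814,0,0,0,0],[0,0,0,0,0,0,0],[0,0,0,0.2,0,0,0],[0,0,0,0.2,0,0,0],[0,0,0,0,0,0,0],[0,0,0,0,0,0,0],[0,0,0,0,0,0,0],[0,0,0,0,0,0,0],[0,0,0,0,0,0,0]]' | python3 drive.py; python3 -c "
from h import *
go(.5657,-.2049,.188,.265+np.pi/2)"
```

```text
time_s: 39.78
tcp_pos: [0.5547, -0.1247, 0.2251]
ee_rot: [0.415, -3.11, -0.002]
ft_force: [0.4, 0.0, -1.3]
gripper_width: 0.607
grasp_force: 62.8
time_s: 40.62
tcp_pos: [0.5664, -0.2039, 0.208]
ee_rot: [-0.417, 3.113, -0.0]
ft_force: [-1.1, -0.3, -1.0]
gripper_width: 0.609
grasp_force: 62.9
shift tool [ 0.001  -0.0008  0.02  ] turn z 0.001 tcp [ 0.5664 -0.2039  0.208 ] yaw 1.837 tilt [-0.001 -0.    -1.   ] q7 2.05
```

```bash
echo '[[0,0.012,-0.01,0.08,0,0,0],[0,0,0,0.12,0,0,0],[0,0,0,0.08,0,0,0],[0,0,0,0.06,0,0,0],[0,0,0,0.06,0,0,0],[0,0,0,0,0,0,0],[0,0,0,0,0,0,0]]' | python3 drive.py; python3 -c "
from h import *
go(.5657,-.2049,.160,.265+np.pi/2)"
```

```text
time_s: 41.2
tcp_pos: [0.5656, -0.2051, 0.1874]
ee_rot: [0.415, -3.114, -0.0]
ft_force: [-0.3, -0.1, -1.5]
gripper_width: 0.605
grasp_force: 62.9
shift tool [-0.0001  0.0002  0.0274] turn z 0.0 tcp [ 0.5656 -0.2051  0.1874] yaw 1.836 tilt [ 0.  0. -1.] q7 2.05
```

Scaled: 0.004 m is 0.08.

```bash
echo '[[0,0,0,0.08,0,0,0],[0,0,0,0.08,0,0,0],[0,0,0,0.08,0,0,0],[0,0,0,0.08,0,0,0],[0,0,0,0.08,0,0,0],[0,0,0,0.08,0,0,0],[0,0,0,0.08,0,0,0],[0,0,0,0,0,0,0],[0,0,0,0,0,0,0]]' | python3 drive.py; echo '[[1,0,0,0,0,0,0],[1,0,0,0,0,0,0],[1,0,0,0,0,0,0],[1,0,0,0,0,0,0],[1,0,0,0,0,0,0],[1,0,0,-0.2,0,0,0],[1,0,0,-0.6,0,0,0],[1,0,0,-0.8,0,0,0],[1,0,0,-0.6,0,0,0],[1,0,0,0,0,0,0]]' | python3 drive.py
python3 - <<'E'
from meas import *
go(.4598,-.0801,.12,.265+np.pi/2)
im=grab('scene','s9');tins('scene',im); cap('scene',im,.014,(.46,-.08))
h=hsv(im); m=(h[...,2]>225)&(h[...,1]<25); w=np.zeros_like(m);w[150:185,195:240]=1
k=cv2.morphologyEx((m&w).astype(np.uint8),cv2.MORPH_OPEN,np.ones((5,5)))
for c in blobs(k,60,2000):
    e=cv2.fitEllipse(c);print(np.round(e[0]+e[1],1))
E
```

```text
time_s: 41.95
tcp_pos: [0.5654, -0.2051, 0.1592]
ee_rot: [0.415, -3.113, -0.0]
ft_force: [-0.5, 0.0, -0.7]
gripper_width: 0.604
grasp_force: 62.9
time_s: 42.78
tcp_pos: [0.5683, -0.206, 0.2767]
ee_rot: [-0.414, 3.105, -0.006]
ft_force: [0.7, -0.2, 0.6]
gripper_width: 0.997
grasp_force: 0.0
shift tool [0.0731 0.1507 0.1553] turn z -0.0 tcp [ 0.5683 -0.206   0.2767] yaw 1.836 tilt [-0.009 -0.005 -1.   ] q7 2.06
scene cap [21.6 27.8] [ 0.4598 -0.0783]
[215.5 165.5  15.1  19.3]
```

View pics/s9.png

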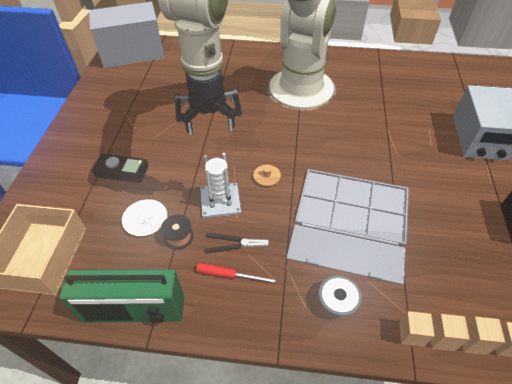

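```bash
echo '[[1,0.292,0.602,0,0,0,0],[1,0.292,0.602,0,0,0,0],[1,0.292,0.602,0,0,0,0],[1,0.292,0.602,0,0,0,0],[1,0.292,0.602,0,0,0,0],[1,0,0,0.6,0,0,0],[1,0,0,0.8,0,0,0],[1,0,0,0.8,0,0,0],[1,0,0,0.6,0,0,0],[1,0,0,0.4,0,0,0]]' | python3 drive.py; echo '[[1,0,0,0,0,0,0],[1,0,0,0,0,0,0],[1,0,0,0,0,0,0],[1,0,0,0,0,0,0]]' | python3 drive.py; python3 -c "
from h import *
go(.4593,-.0801,.037,.265+np.pi/2)"
```

```text
time_s: 43.67
tcp_pos: [0.4543, -0.0787, 0.107]
ee_rot: [0.416, -3.111, -0.001]
ft_force: [-0.1, 0.2, -0.3]
gripper_width: 1.005
grasp_force: 0.0
time_s: 44.0
tcp_pos: [0.4565, -0.0792, 0.111]
ee_rot: [-0.415, 3.112, -0.001]
ft_force: [0.5, -0.4, -0.0]
gripper_width: 0.994
grasp_force: 0.0
shift tool [-0.0023 -0.0016  0.074 ] turn z 0.0 tcp [ 0.4565 -0.0792  0.111 ] yaw 1.836 tilt [-0.002 -0.001 -1.   ] q7 1.79
```

Scaled: 0.03 m is 0.6, 0.02 m is 0.4.

```bash
echo '[[1,-0.046,-0.032,0.4,0,0,0],[1,0,0,0.6,0,0,0],[1,0,0,0.3,0,0,0],[1,0,0,0.12,0,0,0],[1,0,0,0.04,0,0,0],[1,0,0,0,0,0,0],[1,0,0,0,0,0,0],[1,0,0,0,0,0,0]]' | python3 drive.py; echo '[[0,0,0,0,0,0,0],[0,0,0,0,0,0,0],[0,0,0,0,0,0,0],[0,0,0,0,0,0,0],[0,0,0,0,0,0,0],[0,0,0,0,0,0,0],[0,0,0,0,0,0,0],[0,0,0,0,0,0,0],[0,0,0,0,0,0,0]]' | python3 drive.py; python3 -c "
from h import *
go(.4593,-.0801,.037,.265+np.pi/2)"; echo '[[0,0,0,-0.2,0,0,0],[0,0,0,-0.6,0,0,0],[0,0,0,-0.8,0,0,0],[0,0,0,-0.8,0,0,0],[0,0,0,-0.8,0,0,0],[0,0,0,-0.6,0,0,0],[0,0,0,-0.2,0,0,0],[0,0,0,0,0,0,0],[0,0,0,0,0,0,0]]' | python3 drive.py;  python3 -c "
from h import *
go(.5661,-.2049,.23,.265+np.pi/2)"
```

```text
time_s: 44.67
tcp_pos: [0.459, -0.0801, 0.0378]
ee_rot: [-0.415, 3.112, -0.001]
ft_force: [0.0, 0.4, 0.5]
gripper_width: 1.002
grasp_force: 0.0
time_s: 45.42
tcp_pos: [0.4585, -0.08, 0.037]
ee_rot: [-0.415, 3.114, -0.0]
ft_force: [-0.8, 0.3, 8.4]
gripper_width: 0.248
grasp_force: 58.4
shift tool [-0.0008 -0.0003  0.    ] turn z 0.0 tcp [ 0.4585 -0.08    0.037 ] yaw 1.836 tilt [-0. -0. -1.] q7 1.77
time_s: 46.17
tcp_pos: [0.4583, -0.08, 0.2367]
ee_rot: [-0.415, 3.113, -0.0]
ft_force: [1.0, -1.2, -1.3]
gripper_width: 0.25
grasp_force: 59.0
shift tool [-0.0714 -0.1488  0.0068] turn z 0.0 tcp [ 0.4583 -0.08    0.2367] yaw 1.836 tilt [-0.001 -0.    -1.   ] q7 1.83
```

```bash
echo '[[0,-0.284,-0.596,0,0,0,0],[0,-0.284,-0.596,0,0,0,0],[0,-0.284,-0.596,0,0,0,0],[0,-0.284,-0.596,0,0,0,0],[0,-0.284,-0.596,0,0,0,0],[0,0,0,0.2,0,0,0],[0,0,0,0.2,0,0,0],[0,0,0,0,0,0,0],[0,0,0,0,0,0,0]]' | python3 drive.py; echo '[[0,0,0,0,0,0,0],[0,0,0,0,0,0,0],[0,0,0,0,0,0,0],[0,0,0,0,0,0,0]]' | python3 drive.py
python3 - <<'E'
from meas import *
go(.5657,-.2049,.204,.265+np.pi/2)
im=grab('scene','s10')
cv2.imwrite('pics/crop10.png',cv2.resize(im[110:210,160:280,::-1],None,fx=5,fy=5,interpolation=cv2.INTER_CUBIC))
E
```

```text
time_s: 46.92
tcp_pos: [0.5645, -0.2039, 0.2146]
ee_rot: [0.417, -3.11, -0.003]
ft_force: [0.1, -0.1, -1.2]
gripper_width: 0.25
grasp_force: 59.1
time_s: 47.25
tcp_pos: [0.5661, -0.2049, 0.2173]
ee_rot: [-0.416, 3.113, -0.001]
ft_force: [0.5, -0.0, -1.4]
gripper_width: 0.246
grasp_force: 59.1
shift tool [0.0004 0.0001 0.0133] turn z 0.001 tcp [ 0.5661 -0.2049  0.2173] yaw 1.836 tilt [-0.001 -0.    -1.   ] q7 2.04
```

View pics/crop10.png

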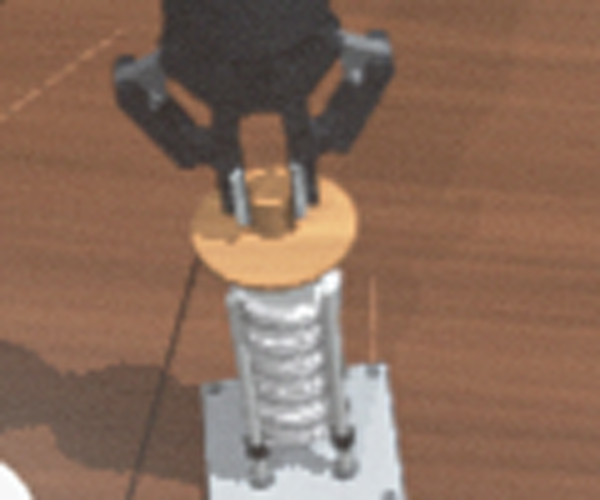

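Scaled: 0.004 m is 0.08, 0.003 m is 0.06.

```bash
echo '[[0,0.006,0,0.08,0,0,0],[0,0,0,0.08,0,0,0],[0,0,0,0.08,0,0,0],[0,0,0,0.06,0,0,0],[0,0,0,0,0,0,0],[0,0,0,0,0,0,0]]' | python3 drive.py; echo '[[0,0,0,0.04,0,0,0],[0,0,0,0.04,0,0,0],[0,0,0,0,0,0,0],[0,0,0,0,0,0,0]]' | python3 drive.py; python3 -c "
from h import *
go(.5657,-.2049,.199,.265+np.pi/2)"
```

```text
time_s: 47.8
tcp_pos: [0.5656, -0.2052, 0.2013]
ee_rot: [0.415, -3.113, -0.0]
ft_force: [0.2, 0.3, -1.7]
gripper_width: 0.248
grasp_force: 59.1
time_s: 48.13
tcp_pos: [0.566, -0.2053, 0.199]
ee_rot: [-0.415, 3.113, -0.001]
ft_force: [-2.7, 1.6, 12.0]
gripper_width: 0.251
grasp_force: 60.6
shift tool [0.0002 0.0005 0.    ] turn z 0.0 tcp [ 0.566  -0.2053  0.199 ] yaw 1.836 tilt [-0.001 -0.001 -1.   ] q7 2.04
```

Scaled: -0.04 m is -0.8, -0.03 m is -0.6.

```bash
echo '[[1,0,0,0,0,0,0],[1,0,0,0,0,0,0],[1,0,0,0,0,0,0],[1,0,0,0,0,0,0],[1,0,0,0,0,0,0],[1,0,0,-0.2,0,0,0],[1,0,0,-0.6,0,0,0],[1,0,0,-0.8,0,0,0],[1,0,0,-0.8,0,0,0],[1,0,0,0,0,0,0]]' | python3 drive.py; echo '[[1,0,0,0,0,0,0],[1,0,0.8,0,0,0,0],[1,0,0.8,0,0,0,0],[1,0,0.8,0,0,0,0],[1,0,0.8,0,0,0,0],[1,0,0.8,0,0,0,0],[1,0,0.8,0,0,0,0],[1,0,0,0,0,0,0],[1,0,0,0,0,0,0],[1,0,0,0,0,0,0]]' | python3 drive.py
python3 - <<'E'
from meas import *
for n in('top','scene'):
    im=grab(n,n+'11'); cap(n,im,.176,(.5657,-.2049))
    im0=cv2.imread(f'pics/{n}0.png')[...,::-1].copy(); cap(n,im0,.176,(.5657,-.2049))
    if n=='scene': cv2.imwrite('pics/crop11.png',cv2.resize(im[110:210,160:280,::-1],None,fx=5,fy=5,interpolation=cv2.INTER_CUBIC))
E
```

```text
time_s: 48.97
tcp_pos: [0.5687, -0.2061, 0.3261]
ee_rot: [-0.413, 3.103, -0.007]
ft_force: [0.9, -0.1, -0.5]
gripper_width: 0.997
grasp_force: 0.0
time_s: 49.8
tcp_pos: [0.5025, 0.026, 0.3171]
ee_rot: [0.416, -3.113, 0.001]
ft_force: [-0.1, 0.2, 0.1]
gripper_width: 0.997
grasp_force: 0.0
top cap [32.5 33.1] [ 0.5643 -0.2066]
top cap [32.7 33.2] [ 0.5645 -0.2066]
scene cap [24.4 33. ] [ 0.5668 -0.2028]
scene cap [24.3 33.1] [ 0.567 -0.203]
```

View pics/crop11.png

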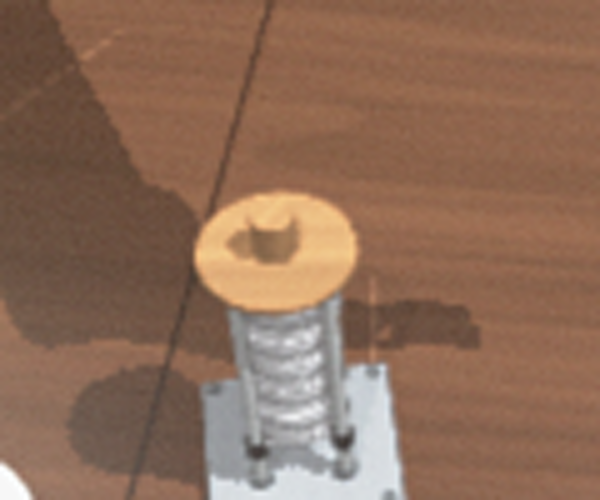

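The cap matches its initial seated image in both views to within about 0.3 mm, level on the rods with five tins below; handing in.

```bash
python3 -c "
from plant import bot
print(bot.finish_job())"
```

```text
the job is handed in; nothing more can be done
None
```

I handed the job in at about 50 s: all five tins are stacked flat between the rods, about 15 mm below their tops, and the cap is back on, within about 0.3 mm of where it started in both camera views. The hand-in returned no verdict, so I can't confirm how it was judged.

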